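# Close a butt corner in the mitre clamp

### The job

Get the corner joint in the mitre clamp ready for tightening: with the fingertips, push the loose short rail steadily along the bench until its side lies flush against the clamp's fence and its end is closed up tight against the side of the long rail already set in the clamp. Only push it, do not pick it up, and let the long rail stay seated where it is. Leave the clamp's knob and the other things on the bench alone, and finish clear of everything.

Things in the scene. Friction and masses are not known exactly. Their poses are not given: they have to be found in the camera images.
- clamp: Grey cast mitre (corner) clamp bolted to the bench. Origin: inner corner of its two fences, on the bench surface. Its x and y axes run along the fences, z up; the rails lie on the bench itself on the side of negative x and y. Nothing of it stands higher than 42 mm
- fence_a (a point): Middle of the top edge of fence A, the one the short rail must lie against: upright face in the clamp's plane x = 0, from y = -6 to -250 mm; 26 mm high, 12 mm thick, with a 30 mm wide bolted flange behind it (up to 19 mm high with ribs). Axes as the clamp's
- fence_b (a point): The same point of fence B, at right angles, where the long rail lies: upright face in the clamp's plane y = 0, from x = -6 to -250 mm, otherwise like fence A
- jaw_nose (a point): Top of the nose of the backed-off aluminium V-jaw, at x = y = -84 mm in the clamp's frame, 26 mm up; its two faces run 40 mm from there parallel to the fences, to -124 mm. Behind it on the same diagonal are a nut block 20 mm wide and 32 mm high, centred at x = y = -140 mm, and a 12 mm spindle
- knob_centre (a point): Centre of the black round knob at the end of the spindle, on the diagonal at about x = y = -186 mm in the clamp's frame, 21 mm up; 41 mm across its ribs, 26 mm long
- short_rail: The loose short rail: planed pine, 44 mm wide (x), 160 mm long (y), 32 mm high, 0.10 to 0.16 kg, flat on the steel bench. Origin: centre of its underside. It starts up to 8 degrees askew, some 14 to 24 mm off fence A and 45 to 80 mm short of the long rail. Pushed home, its origin is at x = -22, y = -124 mm in the clamp's frame, axes along the clamp's
- short_rail_end (a point): Centre of the short rail's +y end face (80 mm from its origin along y, 16 mm up), the face that must close on the long rail
- set_rail: The long rail already set in the clamp: same pine section, 44 mm wide (its y), 200 mm long (its x), 32 mm high, about 0.15 kg, loose, lying against fence B with its end against fence A. Origin: centre of its underside, at about x = -100, y = -22 mm in the clamp's frame
- clamp_screw (a joint): Turn of the clamp's knob and screw (rad): 0 = backed off as found, grows as the jaw is screwed towards the corner (4 mm a turn). To be left alone
- cup: Red silicone glue cup, empty, upright, 68 mm across the rim, 65 mm high, loose; origin at the centre of its underside. Bystander
- bottle: White plastic glue bottle, upright, 60 mm across, 150 mm high, loose; origin at the centre of its underside. Bystander
- acrylic_box: Clear acrylic box of dowels, 100 x 130 mm, 60 mm high, plus a closed 4 mm hinged lid with a small clear knob on it; fast to the bench; origin at the centre of its underside. Bystander
- box_lid (a joint): Hinge angle of the acrylic box's lid (rad): 0 = shut, grows as it opens. To be left shut
Mind the look-alikes: they are no part of the job. Leave any blue look-alike of the short_rail alone.

How it is judged:
At the end, for the whole second after the job is handed in: The short rail lies flat and still with its side within 2.5 mm of fence A and within 0.03 rad of parallel, its end face within 2.5 mm of the long rail's side; the long rail is still seated, within 2.5 mm of fence B, its end within 4 mm of fence A and 0.03 rad square (x of short_rail in the frame of clamp between -0.0245 and -0.0195 m and angle between the y axis of short_rail and the y axis of clamp, either way round below 0.03 rad and y of short_rail_end in the frame of set_rail between -0.0245 and -0.0195 m and y of set_rail in the frame of clamp above -0.0245 m and x of set_rail in the frame of clamp above -0.104 m and angle between the x axis of set_rail and the x axis of clamp, either way round below 0.03 rad and height (world z) of short_rail below 0.003 m and angle between short_rail's own z axis and vertical below 0.03 rad and linear speed of each of short_rail, set_rail below 0.01 m/s); the robot touches nothing.
It fails at once if the short rail was lifted or tipped instead of pushed (height (world z) of short_rail above 0.006 m or angle between short_rail's own z axis and vertical above 0.1 rad).
It fails at once if the short rail was knocked along (faster than 0.5 m/s) instead of pushed steadily (linear speed of short_rail above 0.5 m/s).
It fails at once if the long rail was lifted or pushed out of its place by more than 10 mm (height (world z) of set_rail above 0.006 m or distance of set_rail from where it was at the start of the episode above 0.01 m).
It fails at once if the clamp's knob was turned by more than 0.4 rad or the box's lid opened (value of joint clamp_screw above 0.4 rad or value of joint box_lid above 0.15 rad).
It fails at once if the cup or the bottle was moved more than 15 mm or tipped (distance of any of cup, bottle from where it was at the start of the episode above 0.015 m or angle between any of cup, bottle's own z axis and vertical above 0.3 rad).
It also fails if it takes over 51 s, if anything falls off the work surface, if the arm or the gripper's body presses on something with over 40 N, if the wrist force passes 120 N, or if a joint passes its speed limit or range.

### The arm

A 6-joint arm with a two-finger parallel gripper is mounted at the origin on the work surface. World frame = base frame: x ahead of the robot, y to its left, z up, the work surface at z = 0. Lengths are in m, angles in rad, forces in N, time in s.
With the tool pointing down it reaches from about 0.3 to 0.775 m from the base axis. Payload 14.6 kg.
Tool frame: the origin (TCP) lies at the centre of the arm's flange, where the gripper is bolted on; the fingertips stand 199 mm ahead of it and the grasp point (between the pads) lies 180 mm ahead of it; z points along the fingers, y is the line along which they close (so a half turn about z gives the same grasp; the last joint's range is limited). The gripper opens to 94 mm and grips with 3 to 60 N. Pads are 16 mm wide; open, the fingers measure 119 mm over their backs; the gripper's body (75 mm by 177 mm) begins 78 mm behind the grasp point.
Start: joints at [-1.331, 0.3, 1.521, -0, 1.321, -0.067], TCP at [0.166, -0.524, 0.405] pointing down, gripper open.
Joint ranges: [-3.03, 3.03], [-0.79, 2.21], [0.23, 2.52], [-1.04, 4.18], [0, 3.07], [-2.55, 2.55]. Speed limits (rad/s): [2.22, 2.22, 2.57, 3.14, 3.14, 3.14].

### API

Orientations are given as a rotation vector (axis times angle).
In Python, from cell import * gives the robot as it stands. The module is installed in compiled form; this text tells all that it offers.
- The arm moves only by the shell command python3 -m jog 'ROWS'. ROWS is JSON, a list of rows, each a list of 7 numbers: the shift along the world's x, y, z in m, then the turn, a rotation vector about the world's x, y, z in rad, then the closure in counts, from 0 (fully open) to 255 (shut). In form: [[x, y, z, rx, ry, rz, fingers], ...]. A call has 1 to 8 rows; each row shifts and turns the commanded pose from where the row before left it; what a row does not reach is not made up. A row lasts 1/12 s, in which the tool goes at most 41.7 mm and 7.16 degrees, less where a joint would pass 70% of its speed; a pose out of reach is approached as far as the arm can. A call with a gripper value outside its range is refused whole. The fingers move at their own pace and stop on an object; the grip force is fixed at half the most. Time passes only in rows, so rows that do not move let the fingers close. It gives the time, the measured TCP pose, the force, the opening and the grip force at its end, in the units of the state.
- state(): the state, without advancing time (a new reading comes with each control period).
- snapshot(name): name is "side" or "top"; returns a dict with "img" (384x512x3 uint8, red, green, blue), "K" (3x3 intrinsics, pixels), "rvec" (rotation vector, rad) and "tvec" (3), from world to camera coordinates, as OpenCV has them. Camera axes: x right, y down, z forward; pixel columns grow to the right and rows downward; lengths in m; the calibration is good to about 2 mm. A picture is of the moment at which its call begins. There is no depth.
- job_done(): hands the job in; it is judged then, once.
Trained networks look in a picture, given as the dict that the camera call returned (one of the last four; its "shot" number tells which), for a name from the list of things; names that differ only in an ending like _2 or _b are one class to them, and where a whole thing is asked for, a point or a joint stands for the part that bears it (a point fixed in the world has none). Each returns a list of dicts, best first, with "score" (0 to 1); they miss things now and then, are a little off and sometimes report something else, mostly with a low value. They report only what shows in the picture. A call takes as long as a camera call. They do not tell look-alikes from the thing itself.
- boxes_of(picture, thing): "rect" ([left, top, right, bottom] in pixels, round what is visible of it).
- landmark_of(picture, thing): "xy" ([column, row] in pixels: a listed point, or the origin of a listed thing).
The state is a dict: "clock": time; "joints": joint angles; "qd": joint speeds; "joint_torque": joint torques, N m; "tcp_pos": TCP position; "tcp_rot": TCP orientation; "force": force on the tool from outside, world axes, zero at the start; "wrist_torque": the same for the moment, N m; "opening": opening from 0.0 (shut) to 1.0 (fully open); "gripper_force": force on a finger pad.
Only numpy, scipy, OpenCV 4.12 (cv2) and the standard library are available. Lean on these libraries where they do the work, as an engineer would, in place of code of your own. Each camera call takes 0.05 s, during which the arm holds its last target. There are 200 camera calls.

## Working session

There is one attempt and no reset: what is moved stays moved. The work goes in short steps, Python scripts to look and compute and a shell command to move; the robot and the scene stay as the last step left them, time stands still between calls to the robot, and variables do not carry over. Pictures are saved under pics/ and viewed, at most 10 in all, crops included, and the job is handed in when it is done.

```bash
mkdir -p pics; cat > h.py <<'E'
from cell import *
import numpy as np, cv2
def ray(p,xy,z):
    R=cv2.Rodrigues(np.array(p["rvec"],float))[0];t=np.array(p["tvec"],float).ravel()
    d=R.T@(np.linalg.inv(p["K"])@np.array([xy[0],xy[1],1.]));c=-R.T@t
    return c+d*(z-c[2])/d[2]
def proj(p,X):
    return cv2.projectPoints(np.array(X,float).reshape(-1,3),np.array(p["rvec"],float),np.array(p["tvec"],float),np.array(p["K"],float),None)[0].reshape(-1,2)
def save(p,n): cv2.imwrite("pics/"+n,cv2.cvtColor(p["img"],cv2.COLOR_RGB2BGR))
E
python3 - <<'E'
from h import *
Z=dict(clamp=0,fence_a=.026,fence_b=.026,jaw_nose=.026,knob_centre=.021,short_rail=0,short_rail_end=.016,set_rail=0,cup=0,bottle=0,acrylic_box=0)
for n in("top","side"):
    p=snapshot(n);save(p,n+"0.png")
    R=cv2.Rodrigues(np.array(p["rvec"],float))[0];print(n,-R.T@np.array(p["tvec"]).ravel(),p["K"][0][0])
    for k in Z:
        print(k,[(round(d["score"],2),np.round(d["xy"],1).tolist(),np.round(ray(p,d["xy"],Z[k])[:2],4).tolist()) for d in landmark_of(p,k)[:3]])
s=state();print(s["tcp_pos"],s["tcp_rot"],s["clock"],s["force"])
E
```

```text
top [ 0.2626299  -0.04247347  1.66872218] 445.49842491201986
clamp [(0.61, [221.9, 181.0], [0.5792, 0.1181]), (0.27, [255.4, 186.8], [0.5567, -0.0098])]
fence_a [(0.85, [255.0, 187.3], [0.5502, -0.0088]), (0.68, [214.5, 214.0], [0.4498, 0.1411])]
fence_b [(0.85, [255.0, 187.3], [0.5502, -0.0088]), (0.68, [214.5, 214.0], [0.4498, 0.1411])]
jaw_nose [(0.47, [239.6, 207.6], [0.4737, 0.0482])]
knob_centre []
short_rail [(0.85, [272.0, 203.7], [0.4918, -0.0727]), (0.79, [312.9, 151.3], [0.6955, -0.231]), (0.65, [242.2, 136.5], [0.7549, 0.042])]
short_rail_end [(0.88, [314.5, 167.1], [0.6297, -0.234]), (0.81, [254.2, 200.4], [0.5021, -0.0057]), (0.78, [350.4, 184.0], [0.5644, -0.3678])]
set_rail [(0.66, [221.5, 207.3], [0.4782, 0.118])]
cup [(0.62, [310.0, 247.2], [0.3289, -0.2132])]
bottle [(0.64, [140.4, 178.6], [0.5887, 0.4301])]
acrylic_box [(0.9, [389.4, 208.3], [0.4743, -0.5144])]
side [0.3934629  1.31290593 1.07595244] 458.4138573475671
clamp [(0.75, [249.9, 233.6], [0.5727, 0.1259])]
fence_a [(0.86, [282.7, 233.8], [0.457, 0.1434]), (0.73, [260.2, 204.9], [0.5514, -0.0061])]
fence_
[... 282 characters left out ...]
ort_rail [(0.8, [231.7, 174.3], [0.6962, -0.2293]), (0.78, [199.0, 214.2], [0.7738, 0.0405]), (0.72, [275.6, 199.5], [0.5004, -0.0783])]
short_rail_end [(0.94, [215.7, 205.1], [0.7179, 0.0004]), (0.92, [269.1, 154.4], [0.5549, -0.3743]), (0.64, [271.4, 213.2], [0.5068, 0.0253])]
set_rail [(0.84, [278.4, 235.8], [0.4726, 0.1264])]
cup [(0.86, [318.8, 183.0], [0.3372, -0.2052])]
bottle [(0.79, [230.5, 299.6], [0.5914, 0.4234]), (0.55, [259.2, 204.6], [0.5593, -0.0402])]
acrylic_box [(0.84, [294.6, 139.9], [0.4525, -0.5377]), (0.42, [276.3, 201.2], [0.4968, -0.068])]
[ 0.16609255 -0.52430923  0.40463264] [-3.10468960e+00 -4.79995755e-01  3.74459157e-06] 1.2 [ 0.53601141 -0.70965814  0.26873732]
```

View pics/top0.png

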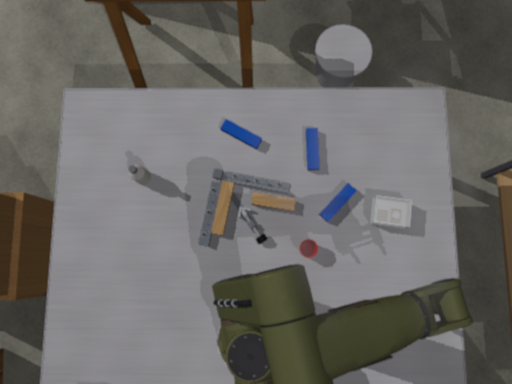

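View pics/side0.png

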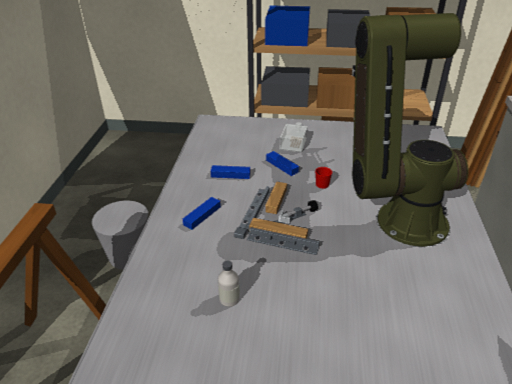

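The top view shows the clamp corner at about (218,175), with fence A running right to (290,188). The long rail is at (222,208) and the loose pine short rail at (272,203). The three blue look-alikes lie clear of these, and so do the cup at (310,247) and the box at (390,211). I'll now fit the rail poses from their colour masks.

```bash
cat >> h.py <<'E'
from scipy.optimize import minimize
def box(x,y,a,lx,ly,h=.032):
    c,s=np.cos(a),np.sin(a)
    return [[x+c*u-s*v,y+s*u+c*v,z] for u in(-lx/2,lx/2) for v in(-ly/2,ly/2) for z in(0,h)]
def pine(p):
    h=cv2.cvtColor(p["img"],cv2.COLOR_RGB2HSV); return ((h[...,0]>8)&(h[...,0]<28)&(h[...,1]>90)&(h[...,2]>60)).astype(np.uint8)
def fit(ps,ms,x0,lx,ly,S=8):
    def cost(q):
        e=0
        for p,m in zip(ps,ms):
            H=cv2.convexHull(((proj(p,box(*q,lx,ly))-[p["o"][0]-.5,p["o"][1]-.5])*S).astype(np.float32))
            r=np.zeros((m.shape[0]*S,m.shape[1]*S),np.uint8);cv2.fillConvexPoly(r,np.round(H).astype(np.int32),1)
            r=cv2.resize(r.astype(np.float32),(m.shape[1],m.shape[0]),interpolation=cv2.INTER_AREA)
            e+=np.abs(r-m).sum()
        return e
    x0=np.array(x0);sim=np.vstack([x0,x0+[.008,0,0],x0+[0,.008,0],x0+[0,0,.1]])
    r=minimize(cost,x0,method="Nelder-Mead",options=dict(initial_simplex=sim,xatol=1e-4,fatol=.01)); return r.x,r.fun,sum(m.sum() for m in ms)
def comp(p,x,y,pad=14):
    m=pine(p);n,l,st,ce=cv2.connectedComponentsWithStats(m)
    c=proj(p,[x,y,.02])[0];u,v=np.round(c).astype(int);w=l[v-3:v+4,u-3:u+4].ravel();w=w[w>0];k=np.bincount(w).argmax()
    X,Y,W,H,_=st[k];sl=slice(Y-pad,Y+H+pad),slice(X-pad,X+W+pad);p["o"]=(X-pad,Y-pad); return (l[sl]==k).astype(np.float32)
def rails(ps,short,long_=(.478,.118)):
    out=[]
    for (x,y),lx,ly in((short,.044,.16),(long_,.2,.044)):
        for q in [[p] for p in ps]+[ps]:
            ms=[comp(p,x,y) for p in q];r,f,n=fit(q,ms,(x,y,-.2),lx,ly);out.append(r);print(np.round(r,4),"deg",round(np.degrees(r[2]),2),"resid",round(f),"/",n)
    return out
E
python3 - <<'E'
from h import *
ps=[snapshot("top"),snapshot("side")]
rails(ps,(.495,-.075))
t=ps[0]["img"][150:270,180:330];s=ps[1]["img"][160:270,215:345]
o=np.hstack([cv2.resize(t,(400,320),interpolation=cv2.INTER_CUBIC),cv2.resize(s,(400,320),interpolation=cv2.INTER_CUBIC)])
save({"img":o},"crop1.png")
E
```

```text
[ 0.498  -0.0765 -0.1546] deg -8.86 resid 151 / 406.0
[ 0.5004 -0.0757 -0.1417] deg -8.12 resid 60 / 380.0
[ 0.4997 -0.0747 -0.1575] deg -9.02 resid 213 / 786.0
[ 0.4748  0.113  -0.1888] deg -10.82 resid 60 / 633.0
[ 0.4755  0.0942 -0.2106] deg -12.07 resid 317 / 568.0
[ 0.4762  0.1127 -0.1908] deg -10.93 resid 393 / 1201.0
```

View pics/crop1.png

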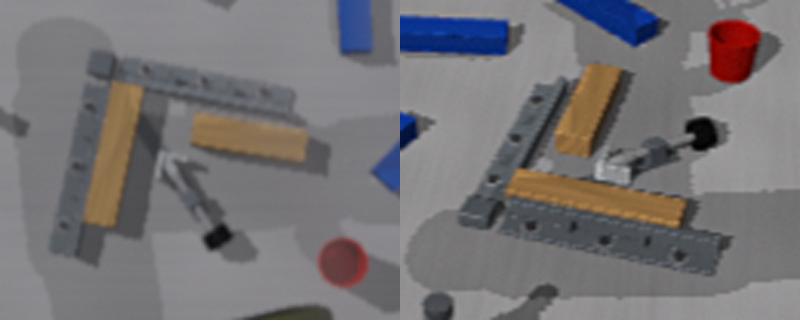

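The crop shows the short rail clear of fence A, slightly askew and about 79 mm short of the long rail, with the jaw and spindle beyond it. My estimate puts the clamp at (0.578, 0.116) with a yaw of about -11.4°. First I'll move the open gripper above the rail's free side, lined up with fence A.

```bash
python3 -m jog '[[0.018,0.0286,0,0,0,-0.063,0],[0.018,0.0286,0,0,0,-0.063,0],[0.018,0.0286,0,0,0,-0.063,0],[0.018,0.0286,0,0,0,-0.063,0],[0.018,0.0286,0,0,0,-0.063,0],[0.018,0.0286,0,0,0,-0.063,0],[0.018,0.0286,0,0,0,-0.063,0],[0.018,0.0286,0,0,0,-0.063,0]]'; python3 -m jog '[[0.018,0.0286,-0.01,0,0,0,0],[0.018,0.0286,-0.01,0,0,0,0],[0.018,0.0286,-0.01,0,0,0,0],[0.018,0.0286,-0.01,0,0,0,0],[0.018,0.0286,-0.01,0,0,0,0],[0.018,0.0286,-0.01,0,0,0,0],[0.018,0.0286,-0.01,0,0,0,0],[0.018,0.0286,-0.01,0,0,0,0]]'
```

```text
clock: 1.97
tcp_pos: [0.3106, -0.294, 0.4048]
tcp_rot: [3.126, -0.314, 0.001]
force: [0.7, -1.0, 0.3]
opening: 1.002
gripper_force: 0.0
clock: 2.63
tcp_pos: [0.4547, -0.065, 0.3244]
tcp_rot: [3.126, -0.309, 0.001]
force: [0.2, -0.8, -0.1]
opening: 1.003
gripper_force: 0.0
```

```bash
python3 -m jog '[[0,0,-0.025,0,0,0,0],[0,0,-0.025,0,0,0,0],[0,0,-0.02,0,0,0,0],[0,0,-0.015,0,0,0,0],[0,0,-0.012,0,0,0,0],[0,0,-0.01,0,0,0,0],[0,0,-0.008,0,0,0,0],[0,0,0,0,0,0,0]]'; python3 - <<'E'
from h import *
p=snapshot("side");t=snapshot("top")
o=np.hstack([cv2.resize(t["img"][150:270,180:330],(400,320),interpolation=cv2.INTER_CUBIC),cv2.resize(p["img"][120:270,215:345],(400,460),interpolation=cv2.INTER_CUBIC)[:320]])
save({"img":o},"c2.png")
print(state()["force"],state()["tcp_pos"])
E
```

```text
clock: 3.3
tcp_pos: [0.4539, -0.0667, 0.2085]
tcp_rot: [-3.126, 0.309, 0.003]
force: [0.0, -0.6, 0.3]
opening: 1.001
gripper_force: 0.0
[-0.23728359  0.23379864 -0.67562014] [ 0.45423535 -0.06676578  0.20990496]
```

View pics/c2.png

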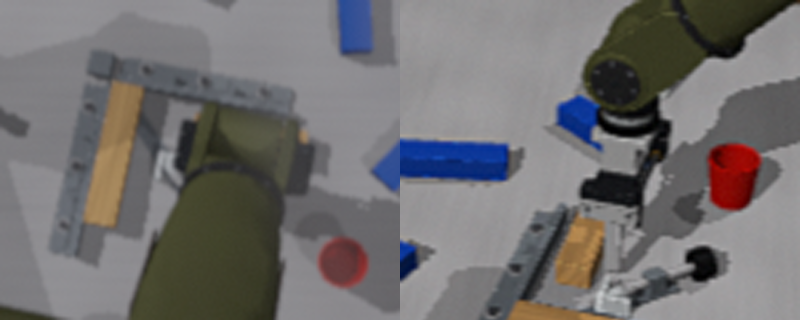

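The side view shows both fingers beside the rail's free side, clear of the jaw. I'll push towards fence A.

```bash
python3 -m jog '[[0.0035,-0.0007,0,0,0,0,0],[0.0035,-0.0007,0,0,0,0,0],[0.0035,-0.0007,0,0,0,0,0],[0.0035,-0.0007,0,0,0,0,0],[0.0035,-0.0007,0,0,0,0,0],[0.0035,-0.0007,0,0,0,0,0],[0.003,-0.0006,0,0,0,0,0],[0,0,0,0,0,0,0]]';  python3 -m jog '[[0.002,-0.0004,0,0,0,0,0],[0.0015,-0.0003,0,0,0,0,0],[0,0,0,0,0,0,0]]'
```

```text
clock: 4.07
tcp_pos: [0.4786, -0.0716, 0.2096]
tcp_rot: [3.126, -0.309, 0.001]
force: [-0.8, -0.1, -0.5]
opening: 1.001
gripper_force: 0.0
clock: 4.32
tcp_pos: [0.4818, -0.0722, 0.2096]
tcp_rot: [-3.126, 0.309, -0.0]
force: [0.4, 1.0, 1.0]
opening: 0.998
gripper_force: 0.0
```

```bash
python3 -m jog '[[0.001,-0.0002,0,0,0,0,0],[0.001,-0.0002,0,0,0,0,0],[0,0,0,0,0,0,0]]';  python3 -m jog '[[0.001,-0.0002,0,0,0,0,0],[0,0,0,0,0,0,0]]'; python3 -m jog '[[0.001,-0.0002,0,0,0,0,0],[0,0,0,0,0,0,0]]'
```

```text
clock: 4.57
tcp_pos: [0.4837, -0.0726, 0.2097]
tcp_rot: [3.126, -0.309, 0.0]
force: [0.4, 0.7, 0.5]
opening: 1.0
gripper_force: 0.0
clock: 4.73
tcp_pos: [0.4847, -0.0728, 0.2097]
tcp_rot: [3.126, -0.309, 0.0]
force: [-0.0, -0.2, -0.3]
opening: 1.001
gripper_force: 0.0
clock: 4.9
tcp_pos: [0.4855, -0.073, 0.2096]
tcp_rot: [-3.126, 0.309, 0.002]
force: [-4.4, 0.1, 3.4]
opening: 0.997
gripper_force: 2.3
```

```bash
python3 - <<'E'
from h import *
p=snapshot("side")
rails([p],(.51,-.078))
o=cv2.resize(p["img"][160:260,230:310],(640,800)[:2],interpolation=cv2.INTER_CUBIC)[:600]
save({"img":o},"c3.png")
E
```

```text
[ 0.5359 -0.0732  0.0724] deg 4.15 resid 169 / 218.0
[ 0.5359 -0.0732  0.0724] deg 4.15 resid 169 / 218.0
[ 0.4755  0.0942 -0.2106] deg -12.07 resid 319 / 566.0
[ 0.4755  0.0942 -0.2106] deg -12.07 resid 319 / 566.0
```

View pics/c3.png

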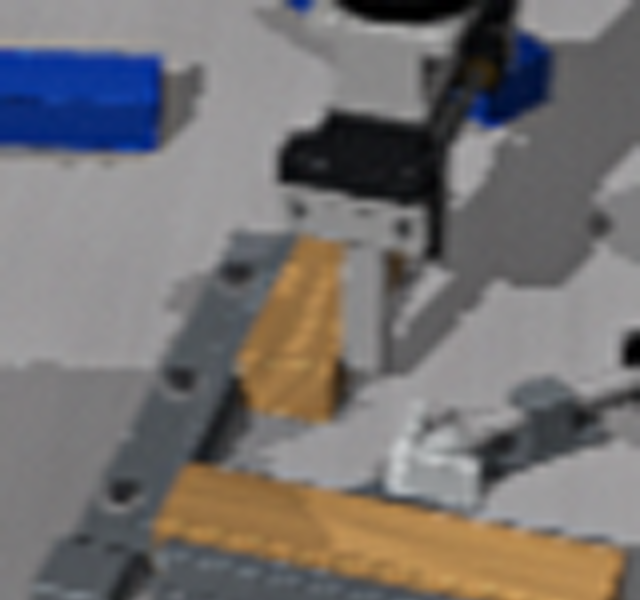

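It's in contact, with a side force of 4.4 N, and the picture shows the rail lying along fence A. I'll press a little more, then back away and lift.

```bash
python3 -m jog '[[0.001,-0.0002,0,0,0,0,0],[0,0,0,0,0,0,0]]'; python3 -m jog '[[0.001,-0.0002,0,0,0,0,0],[0,0,0,0,0,0,0]]'; python3 -m jog '[[-0.003,0.0006,0,0,0,0,0],[-0.008,0.0016,0,0,0,0,0],[-0.008,0.0016,0,0,0,0,0],[0,0,0.03,0,0,0,0],[0,0,0.03,0,0,0,0],[0,0,0.03,0,0,0,0],[0,0,0.01,0,0,0,0],[0,0,0,0,0,0,0]]'
```

```text
clock: 5.12
tcp_pos: [0.486, -0.0731, 0.2094]
tcp_rot: [-3.126, 0.308, 0.005]
force: [-11.3, 0.8, 8.2]
opening: 0.998
gripper_force: 5.7
clock: 5.28
tcp_pos: [0.4865, -0.0731, 0.2092]
tcp_rot: [-3.126, 0.307, 0.009]
force: [-17.9, 1.9, 12.5]
opening: 1.001
gripper_force: 8.9
clock: 5.95
tcp_pos: [0.4685, -0.0696, 0.3119]
tcp_rot: [3.126, -0.309, 0.008]
force: [0.3, 0.8, 0.3]
opening: 1.002
gripper_force: 0.0
```

```bash
python3 - <<'E'
from h import *
print(np.round(state()["joints"],3))
ps=[snapshot("side")]
rails(ps,(.516,-.078))
E
```

```text
[-0.225  0.235  1.836  0.     1.066  1.543]
[ 0.5194 -0.0795 -0.1638] deg -9.38 resid 52 / 395.0
[ 0.5194 -0.0795 -0.1638] deg -9.38 resid 52 / 395.0
[ 0.4755  0.0942 -0.2106] deg -12.07 resid 318 / 567.0
[ 0.4755  0.0942 -0.2106] deg -12.07 resid 318 / 567.0
```

```bash
python3 -m jog '[[0.0016,-0.0067,0,0,0,0.098,255],[0.0016,-0.0067,0,0,0,0.098,255],[0.0016,-0.0067,0,0,0,0.098,255],[0.0016,-0.0067,0,0,0,0.098,255],[0.0016,-0.0067,0,0,0,0.098,255],[0.0016,-0.0067,0,0,0,0.098,255],[0.0016,-0.0067,0,0,0,0.098,255],[0.0016,-0.0067,0,0,0,0.098,255]]'; python3 -m jog '[[0.0016,-0.0067,0,0,0,0.098,255],[0.0016,-0.0067,0,0,0,0.098,255],[0.0016,-0.0067,0,0,0,0.098,255],[0.0016,-0.0067,0,0,0,0.098,255],[0.0016,-0.0067,0,0,0,0.098,255],[0.0016,-0.0067,0,0,0,0.098,255],[0.0016,-0.0067,0,0,0,0.098,255],[0,0,0,0,0,0.098,255]]'
```

```text
clock: 6.67
tcp_pos: [0.4811, -0.1234, 0.3074]
tcp_rot: [-3.003, -0.915, 0.004]
force: [0.2, -0.3, 0.1]
opening: 0.466
gripper_force: 0.0
clock: 7.33
tcp_pos: [0.4924, -0.1708, 0.3073]
tcp_rot: [-2.426, -1.992, 0.002]
force: [-0.1, 0.4, -0.1]
opening: 0.001
gripper_force: 0.0
```

```bash
python3 -m jog '[[0.0005,-0.006,-0.02,0,0,0,255],[0,0,-0.02,0,0,0,255],[0,0,-0.018,0,0,0,255],[0,0,-0.015,0,0,0,255],[0,0,-0.012,0,0,0,255],[0,0,-0.008,0,0,0,255],[0,0,-0.005,0,0,0,255],[0,0,0,0,0,0,255]]'; python3 - <<'E'
from h import *
p=snapshot("side");t=snapshot("top")
o=np.hstack([cv2.resize(t["img"][150:270,180:330],(400,320),interpolation=cv2.INTER_CUBIC),cv2.resize(p["img"][120:270,215:345],(400,460),interpolation=cv2.INTER_CUBIC)[:320]])
save({"img":o},"c4.png")
E
```

```text
clock: 8.0
tcp_pos: [0.4929, -0.176, 0.2105]
tcp_rot: [-2.431, -1.988, 0.001]
force: [0.0, -0.7, 0.3]
opening: 0.005
gripper_force: 0.0
```

View pics/c4.png

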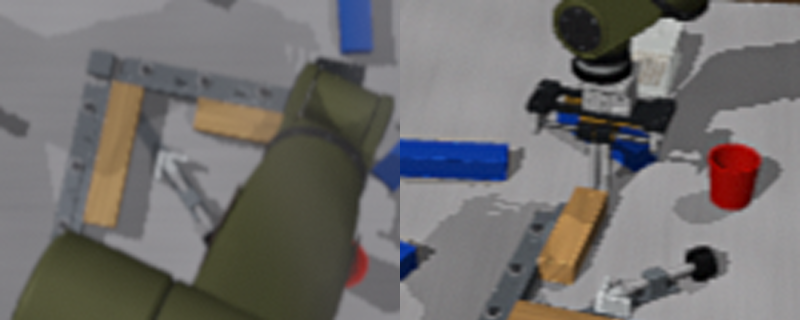

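The fingers are closed behind the rail's near end. Now I'll push along the fence.

```bash
python3 -m jog '[[0.001,0.0049,0,0,0,0,255],[0.001,0.0049,0,0,0,0,255],[0.001,0.0049,0,0,0,0,255],[0.001,0.0049,0,0,0,0,255],[0.001,0.0049,0,0,0,0,255],[0.001,0.0049,0,0,0,0,255],[0.001,0.0049,0,0,0,0,255],[0.001,0.0049,0,0,0,0,255]]'; python3 - <<'E'
from h import *
rails([snapshot("side")],(.524,-.05))
E
```

```text
clock: 8.77
tcp_pos: [0.5012, -0.1364, 0.2117]
tcp_rot: [2.432, 1.989, 0.0]
force: [-1.1, -1.4, 1.1]
opening: 0.006
gripper_force: 0.5
[ 0.5253 -0.0492 -0.1722] deg -9.86 resid 55 / 411.0
[ 0.5253 -0.0492 -0.1722] deg -9.86 resid 55 / 411.0
[ 0.4755  0.0942 -0.2106] deg -12.07 resid 319 / 566.0
[ 0.4755  0.0942 -0.2106] deg -12.07 resid 319 / 566.0
```

```bash
python3 -m jog '[[0.001,0.0049,0,0,0,0,255],[0.001,0.0049,0,0,0,0,255],[0.001,0.0049,0,0,0,0,255],[0.001,0.0049,0,0,0,0,255],[0.001,0.0049,0,0,0,0,255],[0.001,0.0049,0,0,0,0,255],[0.001,0.0049,0,0,0,0,255],[0.0006,0.0029,0,0,0,0,255]]'; python3 -m jog '[[0.0003,0.0015,0,0,0,0,255],[0.0003,0.0015,0,0,0,0,255],[0,0,0,0,0,0,255]]';python3 - <<'E'
from h import *
rails([snapshot("side")],(.532,-.01))
E
```

```text
clock: 9.48
tcp_pos: [0.5088, -0.0991, 0.2116]
tcp_rot: [-2.432, -1.989, 0.0]
force: [-0.8, -1.1, 0.3]
opening: 0.006
gripper_force: 0.5
clock: 9.73
tcp_pos: [0.5093, -0.0965, 0.2116]
tcp_rot: [-2.432, -1.989, -0.0]
force: [-1.2, -0.6, 0.1]
opening: 0.001
gripper_force: 0.0
[ 0.5367  0.0138 -0.1482] deg -8.49 resid 506 / 943.0
[ 0.5367  0.0138 -0.1482] deg -8.49 resid 506 / 943.0
[ 0.4744  0.0887 -0.239 ] deg -13.69 resid 545 / 943.0
[ 0.4744  0.0887 -0.239 ] deg -13.69 resid 545 / 943.0
```

```bash
python3 -m jog '[[0.0003,0.0015,0,0,0,0,255],[0.0003,0.0015,0,0,0,0,255],[0.0003,0.0015,0,0,0,0,255],[0,0,0,0,0,0,255]]'; python3 -m jog '[[0.0002,0.001,0,0,0,0,255],[0.0002,0.001,0,0,0,0,255],[0,0,0,0,0,0,255]]';  python3 -m jog '[[0.0002,0.001,0,0,0,0,255],[0,0,0,0,0,0,255]]'
```

```text
clock: 10.12
tcp_pos: [0.5102, -0.092, 0.2117]
tcp_rot: [-2.432, -1.989, -0.0]
force: [0.0, 0.2, 0.7]
opening: 0.003
gripper_force: 0.0
clock: 10.37
tcp_pos: [0.5106, -0.0901, 0.2116]
tcp_rot: [-2.432, -1.989, -0.0]
force: [0.4, 0.3, 0.9]
opening: 0.003
gripper_force: 0.0
clock: 10.53
tcp_pos: [0.5108, -0.0892, 0.2117]
tcp_rot: [2.432, 1.989, -0.0]
force: [-0.3, -0.1, -0.5]
opening: 0.004
gripper_force: 0.3
```

```bash
python3 -m jog '[[0.0002,0.001,0,0,0,0,255],[0,0,0,0,0,0,255]]'; python3 -m jog '[[0.0002,0.001,0,0,0,0,255],[0,0,0,0,0,0,255]]';  python3 -m jog '[[0.0002,0.001,0,0,0,0,255],[0,0,0,0,0,0,255]]'
```

```text
clock: 10.7
tcp_pos: [0.5109, -0.0888, 0.2117]
tcp_rot: [2.431, 1.988, -0.002]
force: [-1.6, -9.4, 0.3]
opening: 0.005
gripper_force: 4.5
clock: 10.87
tcp_pos: [0.511, -0.0884, 0.2117]
tcp_rot: [2.431, 1.988, -0.003]
force: [-4.5, -16.6, 0.6]
opening: 0.001
gripper_force: 8.7
clock: 11.03
tcp_pos: [0.5111, -0.0881, 0.2117]
tcp_rot: [2.43, 1.987, -0.005]
force: [-5.8, -24.8, 1.4]
opening: 0.006
gripper_force: 12.8
```

The end has seated against the long rail, with the push force rising to 25 N at a hard stop. I'll back off, lift and check.

```bash
python3 -m jog '[[-0.0006,-0.003,0,0,0,0,255],[-0.0016,-0.008,0,0,0,0,255],[-0.002,-0.01,0,0,0,0,255],[0,0,0.03,0,0,0,255],[0,0,0.03,0,0,0,255],[0,0,0.03,0,0,0,255],[0,-0.03,0.02,0,0,0,255],[0,-0.03,0,0,0,0,255]]'; python3 - <<'E'
from h import *
p=snapshot("side");t=snapshot("top")
o=np.hstack([cv2.resize(t["img"][160:260,190:310],(400,333),interpolation=cv2.INTER_CUBIC),cv2.resize(p["img"][160:260,220:340],(400,333),interpolation=cv2.INTER_CUBIC)])
save({"img":o},"c5.png")
m=pine(p);
# joint fit: clamp pose with both rails home -> union mask vs free short rail
n,l,st,_=cv2.connectedComponentsWithStats(m)
print([s.tolist() for s in st[1:] if s[4]>40])
for k in("short_rail","short_rail_end","fence_a","set_rail"):
    for q,nm in((t,"top"),(p,"side")):
        z=dict(short_rail=0,short_rail_end=.016,fence_a=.026,set_rail=0)[k]
        print(k,nm,[(round(d["score"],2),np.round(ray(q,d["xy"],z)[:2],4).tolist()) for d in landmark_of(q,k)[:3]])
E
```

```text
clock: 11.7
tcp_pos: [0.5076, -0.1679, 0.3263]
tcp_rot: [2.425, 1.988, 0.006]
force: [1.2, -0.6, -0.2]
opening: 0.007
gripper_force: 0.0
[[371, 7, 77, 52, 1381], [253, 27, 102, 29, 1215], [457, 30, 55, 158, 3447], [254, 84, 14, 29, 204], [286, 86, 80, 35, 1502], [428, 107, 5, 14, 42], [249, 192, 59, 46, 944], [0, 203, 54, 71, 1215], [41, 233, 13, 15, 59], [24, 245, 10, 65, 447], [54, 264, 47, 56, 305], [80, 278, 20, 25, 150]]
short_rail top [(0.97, [0.5217, 0.0038]), (0.91, [0.6923, -0.2309]), (0.89, [0.7626, 0.0444])]
short_rail side [(0.96, [0.6927, -0.223]), (0.82, [0.759, 0.058]), (0.63, [0.4972, -0.3356])]
short_rail_end top [(0.82, [0.5421, 0.087]), (0.8, [0.7172, -0.0288]), (0.77, [0.5587, -0.374])]
short_rail_end side [(0.85, [0.6352, -0.2181]), (0.77, [0.5386, 0.0903]), (0.6, [0.5514, -0.3698])]
fence_a top [(0.87, [0.4401, 0.142]), (0.71, [0.554, -0.0151])]
fence_a side [(0.79, [0.4515, 0.1195]), (0.61, [0.5595, -0.0113])]
set_rail top [(0.59, [0.4683, 0.1077])]
set_rail side [(0.95, [0.4728, 0.1367])]
```

View pics/c5.png

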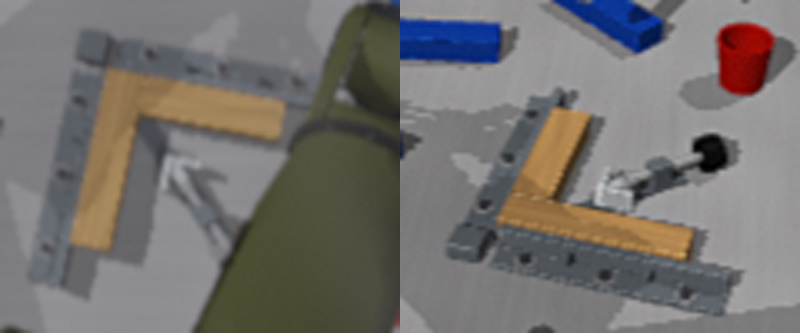

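The side and top views show the L-joint closed, with the long rail in place. To be sure the rear half is flush, I'll press its side lightly once more with closed fingers.

```bash
python3 -m jog '[[-0.0048,0.0226,0,0,0,0,255],[-0.0048,0.0226,0,0,0,0,255],[-0.0048,0.0226,0,0,0,0,255],[-0.0048,0.0226,0,0,0,0,255],[-0.0048,0.0226,0,0,0,0,255],[-0.0048,0.0226,0,0,0,0,255],[0,0,0,0,0,0,255]]'; python3 -m jog '[[0,0,-0.02,0,0,0,255],[0,0,-0.02,0,0,0,255],[0,0,-0.02,0,0,0,255],[0,0,-0.02,0,0,0,255],[0,0,-0.015,0,0,0,255],[0,0,-0.01,0,0,0,255],[0,0,-0.008,0,0,0,255],[0,0,0,0,0,0,255]]'
```

```text
clock: 12.78
tcp_pos: [0.4777, -0.0287, 0.3216]
tcp_rot: [-2.429, -1.992, -0.0]
force: [-0.2, -0.2, 0.3]
opening: 0.007
gripper_force: 0.0
clock: 13.45
tcp_pos: [0.4783, -0.0317, 0.2075]
tcp_rot: [-2.431, -1.988, 0.002]
force: [-0.7, 0.2, 0.2]
opening: 0.003
gripper_force: 0.0
```

```bash
python3 -m jog '[[0.0015,-0.0003,0,0,0,0,255],[0.0015,-0.0003,0,0,0,0,255],[0.0015,-0.0003,0,0,0,0,255],[0.0015,-0.0003,0,0,0,0,255],[0,0,0,0,0,0,255]]'; python3 -m jog '[[0.001,-0.0002,0,0,0,0,255],[0.001,-0.0002,0,0,0,0,255],[0,0,0,0,0,0,255]]'; python3 -m jog '[[0.001,-0.0002,0,0,0,0,255],[0,0,0,0,0,0,255]]'; python3 -m jog '[[0.001,-0.0002,0,0,0,0,255],[0,0,0,0,0,0,255]]'
```

```text
clock: 13.87
tcp_pos: [0.4847, -0.0329, 0.2091]
tcp_rot: [2.432, 1.988, 0.001]
force: [-0.2, -0.5, 0.4]
opening: 0.009
gripper_force: 0.0
clock: 14.12
tcp_pos: [0.4865, -0.0332, 0.2087]
tcp_rot: [2.432, 1.988, 0.0]
force: [-0.1, -0.6, 0.1]
opening: 0.008
gripper_force: 0.0
clock: 14.28
tcp_pos: [0.4875, -0.0334, 0.2087]
tcp_rot: [2.432, 1.989, 0.0]
force: [0.3, 0.3, 0.5]
opening: 0.007
gripper_force: 0.0
clock: 14.45
tcp_pos: [0.4885, -0.0336, 0.2087]
tcp_rot: [2.432, 1.989, 0.0]
force: [0.0, 0.3, 0.4]
opening: 0.009
gripper_force: 0.0
```

```bash
python3 -m jog '[[0.001,-0.0002,0,0,0,0,255],[0,0,0,0,0,0,255]]'; python3 -m jog '[[0.001,-0.0002,0,0,0,0,255],[0,0,0,0,0,0,255]]'; python3 -m jog '[[0.001,-0.0002,0,0,0,0,255],[0,0,0,0,0,0,255]]'
```

```text
clock: 14.62
tcp_pos: [0.4895, -0.0338, 0.2087]
tcp_rot: [2.432, 1.989, 0.0]
force: [-0.4, -0.4, -0.2]
opening: 0.006
gripper_force: 0.0
clock: 14.78
tcp_pos: [0.4903, -0.034, 0.2085]
tcp_rot: [-2.431, -1.988, 0.001]
force: [-3.8, 1.1, 1.8]
opening: 0.002
gripper_force: 1.7
clock: 14.95
tcp_pos: [0.4908, -0.0341, 0.2084]
tcp_rot: [-2.43, -1.987, 0.004]
force: [-10.3, 1.7, 7.3]
opening: 0.008
gripper_force: 5.2
```

Firm contact right where it should be, so the side is flush. I'll retreat and take a last look.

```bash
python3 -m jog '[[-0.003,0.0006,0,0,0,0,255],[-0.006,0.0012,0,0,0,0,255],[0,0,0.02,0,0,0,255],[0,0,0.03,0,0,0,255],[0,0,0.03,0,0,0,255],[0,0,0.03,0,0,0,255],[0,0,0.03,0,0,0,255],[0,0,0.02,0,0,0,255]]'; python3 -m jog '[[-0.012,-0.035,0,0,0,0,255],[-0.012,-0.035,0,0,0,0,255],[-0.012,-0.035,0,0,0,0,255],[-0.012,-0.035,0,0,0,0,255],[-0.012,-0.035,0,0,0,0,255],[-0.012,-0.035,0,0,0,0,255],[-0.012,-0.035,0,0,0,0,255],[-0.012,-0.035,0,0,0,0,255]]'; python3 - <<'E'
from h import *
t=snapshot("top");p=snapshot("side")
for q,w in((t,(160,260,190,310)),(p,(160,260,220,340))):
    a,b,c,d=w; q["c"]=cv2.resize(q["img"][a:b,c:d],(400,333),interpolation=cv2.INTER_CUBIC)
save({"img":np.hstack([t["c"],p["c"]])},"c6.png")
# fit L-shape: long rail + short rail home, with extra short-rail gap/skew, in the top picture
ms=[];
for q in(t,p):
    m=pine(q);n,l,st,_=cv2.connectedComponentsWithStats(m);u,v=np.round(proj(q,[.475,.113,.03])[0]).astype(int);k=l[v,u];ms.append((l==k))
def ren(q,c,S=4):
    r=np.zeros((384*S,512*S),np.uint8)
    R=np.array([[np.cos(c[2]),-np.sin(c[2])],[np.sin(c[2]),np.cos(c[2])]])
    for o,a,lx,ly in(((-.1,-.022),0,.2,.044),((-.022+c[3],-.124+c[4]),c[5],.044,.16)):
        x,y=np.array(c[:2])+R@o
        H=cv2.convexHull(((proj(q,box(x,y,c[2]+a,lx,ly))+.5)*S).astype(np.float32));cv2.fillConvexPoly(r,np.round(H).astype(np.int32),1)
    return cv2.resize(r.astype(np.float32),(512,384),interpolation=cv2.INTER_AREA)
for q,m,nm in((t,ms[0],"top"),(p,ms[1],"side")):
    f=lambda c:np.abs(ren(q,c)-m).sum()
    x0=np.array([.576,.1164,-.198,0,0,0]);sim=np.vstack([x0]+[x0+np.eye(6)[i]*[.005,.005,.05,.004,.004,.04][i] for i in range(6)])
    r=minimize(f,x0,method="Nelder-Mead",options=dict(initial_simplex=sim,xatol=1e-4,fatol=.01,maxiter=500));print(nm,np.round(r.x,4),round(r.fun),m.sum())
E
```

```text
clock: 15.62
tcp_pos: [0.4821, -0.0323, 0.3715]
tcp_rot: [2.43, 1.987, 0.004]
force: [1.5, -0.1, -0.7]
opening: 0.005
gripper_force: 0.0
clock: 16.28
tcp_pos: [0.3852, -0.3138, 0.3688]
tcp_rot: [2.432, 1.988, 0.0]
force: [1.1, 0.8, 0.0]
opening: 0.002
gripper_force: 0.0
top [ 0.5781  0.1157 -0.1953  0.0009  0.0023 -0.0091] 134 1107
side [ 0.5778  0.1105 -0.2031  0.0038  0.0024 -0.003 ] 382 913
```

View pics/c6.png

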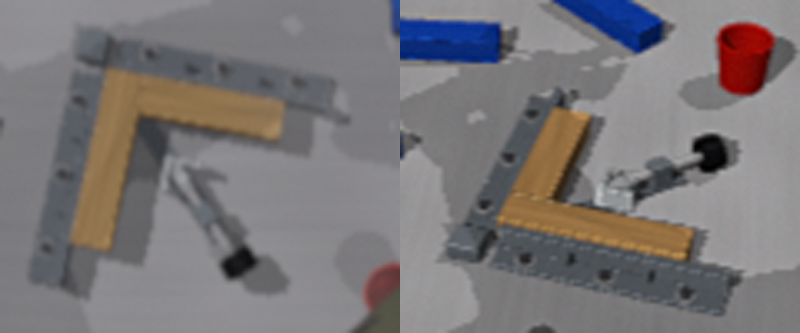

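Both views show the short rail along fence A with its end closed on the long rail. The fit gives an offset of about 1 mm and a skew below 0.01 rad, and the arm is clear of everything.

```bash
python3 -m jog '[[0,0,0,0,0,0,255],[0,0,0,0,0,0,255]]'; python3 -c "
from cell import *
print(job_done())"
```

```text
clock: 16.55
tcp_pos: [0.3864, -0.3119, 0.3685]
tcp_rot: [-2.432, -1.988, -0.0]
force: [0.9, 0.1, -0.3]
opening: 0.003
gripper_force: 0.0
the job is handed in; nothing more can be done
None
```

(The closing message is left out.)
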